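# Aim the tipping jug and empty it into the pan

### The job

Swing the pouring stand round by its upright post until the jug's spout points squarely at the round open pan. Then push the jug's handle bar over so that all three wooden cores tumble out into the pan, and let the jug come back upright.

Things in the scene. Friction and masses are not known exactly. Their poses are not given: they have to be found in the camera images.
- turn_axis (a point): point on the turntable's upright axis, 40 mm above the table. The stand is a fixed steel disc, 148 mm wide; on it turns a grey turntable with two cheeks (outer faces 120 mm apart) that carry the jug. This frame turns with it: x points level, the way the spout faces; z up.
- post_top (a point): centre of the top of the upright steering post, 135 mm above the table: wooden sleeve 20 mm thick from 85 to 135 mm above the table, 16 mm steel below; fixed to the turntable 112 mm behind its axis, on the side away from the spout. Pushed sideways (2 N) it swings the turntable and jug. Frame parallel to turn_axis.
- jug_pivot (a point): middle of the level axis about which the jug tips, 85 mm from the turntable's axis towards the spout, 157 mm above the table; frame parallel to turn_axis. The jug is an aluminium scuttle, open at the top, 82 mm wide; floor 70 mm below the pivot, back wall 98 mm behind it and rising 30 mm above it; the front slopes forward to the spout.
- handle_bar (a point): middle of the jug's level wooden handle bar, 13 mm thick, 96 mm long across the spout's direction, on two thin wires at its ends (gap 83 mm). With the jug upright it lies 107 mm behind the pivot and 90 mm above it, 247 mm above the table. Pushed forward it swings over in an arc of 140 mm radius about the pivot. Frame tips with the jug.
- spout_lip (a point): middle of the spout's lip (82 mm wide): with the jug upright 50 mm in front of the pivot and 12 mm above it. The frame tips with the jug.
- turntable (a joint): angle of the turntable, rad, 0 at its start; positive is anticlockwise seen from above; up to 2.6 either way. It stays where it is left (0.2 N m of friction).
- jug (a joint): tip angle of the jug, rad: 0 upright against its stop, positive spout down, at most 2.1. A spring and its weight bring it back upright once the bar is let go; 2 to 4 N at the bar tip it. The cores slide out between about 1.2 and 2.0.
- pan_center (a point): centre of the underside of the round open steel pan, at table height; the pan is fixed, rim 210 mm wide and 45 mm high, wall 3 mm. It stands to the left or right of the stand, its centre about 195 mm from the turntable's axis. On the other side stands a closed green tin box (119x181x56 mm), not part of the job.
- core_1: round wooden hole-saw core (cylinder) 34 mm in diameter, 28 mm high, 19 g; starts loose inside the jug; origin at the centre of its underside (z of the part is its axis)
- core_2: round wooden hole-saw core (cylinder) 34 mm in diameter, 28 mm high, 19 g; starts loose inside the jug; origin at the centre of its underside (z of the part is its axis)
- core_3: round wooden hole-saw core (cylinder) 34 mm in diameter, 28 mm high, 19 g; starts loose inside the jug; origin at the centre of its underside (z of the part is its axis)
Mind the look-alikes: they are no part of the job. What is shaped like the core_1 but purple or red is not meant. What is shaped like the core_2 but pink or yellow is not meant.

How it is judged:
By the outcome, as a careful person would: the job done as asked, in the order asked, and still so for the second after the job is handed in, with the robot touching nothing.
It also fails if it takes over 64 s, if anything falls off the work surface, if the arm or the gripper's body presses on something with over 40 N, if the wrist force passes 120 N, or if a joint passes its speed limit or range.

### The arm

A 6-joint arm with a two-finger parallel gripper is mounted at the origin on a cart in front of the work surface, level with it; the furniture and walls round the work are solid. World frame = base frame: x ahead of the robot, y to its left, z up, the work surface at z = 0. Lengths are in mm, angles in rad, forces in N, time in s.
With the tool pointing down it reaches from about 300 to 850 mm from the base axis. Payload 5.4 kg.
Tool frame: the origin (TCP) lies at the very end of the fingers, on their centre line; the grasp point (between the pads) lies 19 mm behind it; y points along the fingers, x is the direction in which the jaws open and shut, and the axes are right-handed (so a half turn about y gives the same grasp; the last joint's range is limited). The gripper opens to 85 mm and grips with 20 to 120 N. Pads are 22 mm wide; open, the fingers measure 114 mm over their backs; the gripper's body (76 mm by 85 mm) begins 54 mm behind the grasp point. The pads swing forward as they close: fully open they stand 13 mm farther back than shut.
Start: joints at [0.892, 0.158, 1.597, -0, 1.386, -0.21], TCP at [259.801, 512.942, 231.299] pointing down, gripper open.
Joint ranges: [-2.91, 2.91], [-0.94, 2.29], [0.18, 2.7], [-1.29, 4.43], [0.17, 2.64], [-3, 3]. Speed limits (rad/s): [2.57, 2.57, 3.14, 3.14, 3.14, 3.14].

### API

Orientations are given as a unit quaternion [x, y, z, w].
In Python, from workcell import r gives the robot as it stands.
- The arm moves only by the tool jog_arm, never from a script. Its argument "deltas" is a list of rows, each a list of 3 entries, a list of its own where there are three numbers: the finger opening in cm, from 0 to 8.54, then the shift along the world's x, y, z in cm, then the turn, a rotation vector about the world's x, y, z in rad. In form: [[hand, [tx, ty, tz], [wx, wy, wz]], ...]. A call has 1 to 12 rows; each row shifts and turns the commanded pose from where the row before left it; what a row does not reach is not made up. A row lasts 1/12 s, in which the tool goes at most 41.7 mm and 7.16 degrees, less where a joint would pass 70% of its speed; a pose out of reach is approached as far as the arm can. A call with a gripper value outside its range is refused whole. The fingers move at their own pace and stop on an object; the grip force is fixed at half the most. Time passes only in rows, so rows that do not move let the fingers close. It gives the time, the measured TCP pose, the force and the opening at its end, in the units of the state.
- r.get_obs(): the state, without advancing time (a new reading comes with each control period).
- r.get_image(name): name is "side" or "top" or "wrist"; returns a dict with "image" (480x640x3 uint8, red, green, blue), "z_map" (480x640 float32, mm along the optical axis (not along the pixel's ray), 0 where there is no reading), "mtx" (3x3 intrinsics, pixels), "R" (3x3) and "t" (3): a world point X has camera coordinates R X + t. Camera axes: x right, y down, z forward; pixel columns grow to the right and rows downward; lengths in mm; the calibration is good to about 2 mm. A picture is of the moment at which its call begins.
- r.sign_off(): hands the job in, once; it reports no verdict.
Trained networks look in a picture, given as the dict that the camera call returned (one of the last four; its "shot" number tells which), for a name from the list of things; names that differ only in an ending like _2 or _b are one class to them, and where a whole thing is asked for, a point or a joint stands for the part that bears it (a point fixed in the world has none). Each returns a list of dicts, best first, with "confidence" (0 to 1); they miss things now and then, are a little off and sometimes report something else, mostly with a low value. They report only what shows in the picture. A call takes as long as a camera call. They do not tell look-alikes from the thing itself.
- r.find_in(picture, target): "point" ([x, y, z] in mm, in the coordinates of the camera as it stood for that picture, good to about 4 mm: the middle of the surface that is visible of it).
- r.regions_of(picture, target): "pixels" (480x640 bool, what is visible of it).
The state is a dict: "time_s": time; "joint_positions": joint angles; "qd": joint speeds; "tau": joint torques, N m; "position": TCP position; "ee_rot": TCP orientation; "wrist_force": force on the tool from outside, world axes, zero at the start; "wrist_torque": the same for the moment, N m; "opening": finger opening in mm.
Only numpy, scipy, OpenCV 4.12 (cv2) and the standard library are available. Lean on these libraries where they do the work, as an engineer would, in place of code of your own. Each camera call takes 0.05 s, during which the arm holds its last target. There are 200 camera calls.

## Working session

There is one attempt and no reset: what is moved stays moved. The work goes in short steps, Python scripts to look and compute and a tool call to move; the robot and the scene stay as the last step left them, time stands still between calls to the robot, and variables do not carry over. Pictures are saved under pics/ and viewed, about 8 in all and at most 12, crops included, and the job is handed in when it is done.

Besides the shell and the picture viewer there is one more tool, called as name(argument=value, ...) on one line, values as JSON. jog_arm: Moves the arm, as the interface text tells. Its arguments: {"type":"object","properties":{"deltas":{"type":"array","items":{"type":"array"}}},"required":["deltas"]}

```bash
mkdir -p pics; cat > h.py <<'E'
import numpy as np, cv2
from workcell import r
def world(p,c): return np.array(p['R']).T@(np.array(c)-np.array(p['t']))
def depthpts(p,m=None):
    z=p['z_map']; v,u=np.nonzero((z>0)&(m if m is not None else True))
    K=np.array(p['mtx']); d=z[v,u]
    c=np.c_[(u-K[0,2])/K[0,0]*d,(v-K[1,2])/K[1,1]*d,d]
    return (c-np.array(p['t']))@np.array(p['R'])
def find(p,names):
    for n in names:
        for f in r.find_in(p,n)[:4]: print(n,world(p,f['point']).round(0),round(f['confidence'],2))
def save(p,n): cv2.imwrite('pics/'+n,p['image'][:,:,::-1])
E
python3 - <<'E'
from h import *
N=['turn_axis','post_top','jug_pivot','handle_bar','spout_lip','pan_center','core_1']
a=r.get_image('top');b=r.get_image('side')
im=np.hstack([a['image'],b['image']]);cv2.imwrite('pics/a.png',cv2.resize(im,(800,300))[:,:,::-1]); save(a,'top.png')
for p in(a,b):
    print(p['shot'],'cam',world(p,[0,0,0]).round()); find(p,N)
print(r.get_obs())
E
```

```text
1 cam [ 407.   41. 1037.]
turn_axis [572.  56. 112.] 0.79
post_top [573.  57. 109.] 0.64
jug_pivot [572.  59. 107.] 0.7
handle_bar [610.  66. 139.] 0.68
spout_lip [612.  67. 139.] 0.74
spout_lip [554.  37. 113.] 0.3
core_1 [573.  56. 117.] 0.94
core_1 [557.  39. 114.] 0.81
core_1 [676. -57.  26.] 0.8
core_1 [719.  19.  28.] 0.76
2 cam [ 106. -734.  479.]
turn_axis [540.  21. 114.] 0.72
post_top [533.  18. 117.] 0.75
jug_pivot [533.  22. 118.] 0.64
jug_pivot [539.  27. 161.] 0.42
handle_bar [535.  34. 160.] 0.82
spout_lip [536.  26. 164.] 0.73
pan_center [497. 285.  18.] 0.92
core_1 [673. -64.  19.] 0.82
core_1 [713.  10.  21.] 0.82
core_1 [725.  82.  18.] 0.61
{'time_s': 0.8, 'joint_positions': array([ 8.91899721e-01,  1.58378099e-01,  1.59698536e+00,  2.59060306e-05,
        1.38617909e+00, -2.10138142e-01]), 'qd': array([ 3.97230896e-04, -1.47019267e-04,  3.77193389e-05,  9.44138461e-04,
       -2.58226105e-03, -2.61573297e-03]), 'tau': array([ 2.77884947e-04, -3.95970976e+01, -3.31696987e+01,  6.71315138e-05,
        4.22940029e-04, -2.91541895e-06]), 'position': array([259.80384812, 512.95828473, 231.31880332]), 'ee_rot': array([-0.60243544, -0.37022198,  0.37019461,  0.60246425]), 'wrist_force': array([-0.30938148, -0.1645262 , -0.39499229]), 'wrist_torque': array([ 0.03769368, -0.06530267, -0.02566066]), 'opening': 85.3873113938516}
```

View pics/a.png

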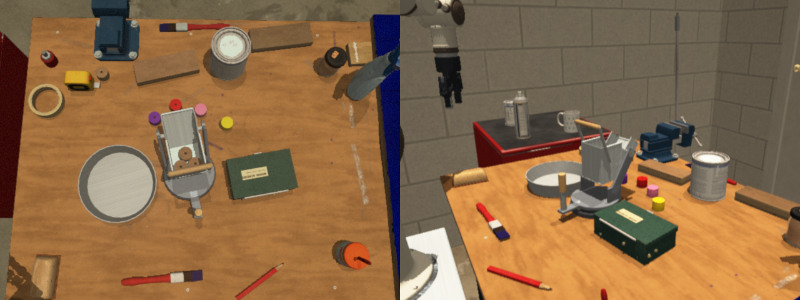

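View pics/top.png

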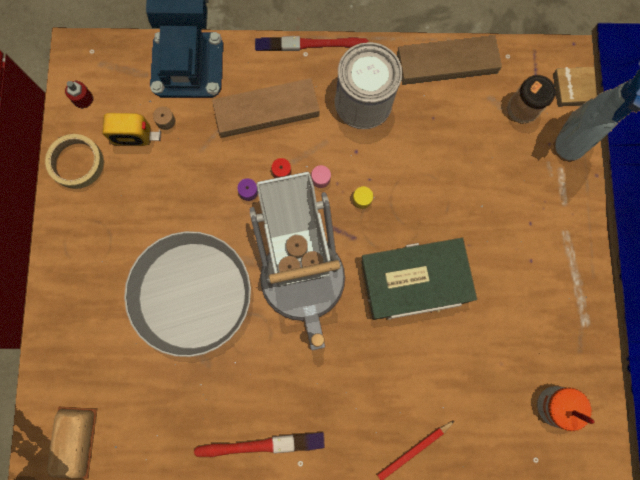

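The top view shows the stand at about (303,280) px with the spout facing up the image (+x). The post is at (317,341), the pan at (188,293) on the left, and the green box at (418,278) on the right. The turn is anticlockwise, so I'll measure it precisely.

```bash
python3 - <<'E'
from h import *
a=r.get_image('top'); K=np.array(a['mtx']);R=np.array(a['R']);t=np.array(a['t'])
P=depthpts(a)
def proj(X): c=R@X+t; return (K@c/c[2])[:2]
uv=(P@R.T+t)@K.T; uv=uv[:,:2]/uv[:,2:]
def box(u0,u1,v0,v1,z0,z1): return P[(uv[:,0]>=u0)&(uv[:,0]<=u1)&(uv[:,1]>=v0)&(uv[:,1]<=v1)&(P[:,2]>z0)&(P[:,2]<z1)]
p=box(305,330,328,355,128,142); post=(p.min(0)+p.max(0))/2; print('post',len(p),post.round(1),p.mean(0).round(1),np.ptp(p,axis=0))
h=box(255,350,255,290,236,262); print('bar',len(h),h.mean(0).round(1),h.min(0).round(1),h.max(0).round(1))
d=np.linalg.svd(h[:,:2]-h[:,:2].mean(0))[2][0] if len(h) else 0; print('bar dir',d)
g=box(120,257,225,360,41,50); 
A=np.c_[2*g[:,:2],np.ones(len(g))];s=np.linalg.lstsq(A,(g[:,:2]**2).sum(1),rcond=None)[0];print('pan',len(g),s[:2],np.sqrt(s[2]+s[0]**2+s[1]**2))
print('pan bbox',g.min(0),g.max(0))
b=box(350,490,230,330,50,62); print('box',cv2.boxPoints(cv2.minAreaRect(b[:,:2].astype(np.float32))).round())
dk=box(255,350,240,330,5,45); print('disc z hist',np.histogram(dk[:,2],bins=range(5,46,4)))
print(dk.min(0),dk.max(0))
q=box(300,330,305,335,20,80);print('arm',q.mean(0),np.histogram(q[:,2],bins=range(20,81,6)))
w=r.get_image('wrist');save(w,'w.png')
E
```

```text
post 133 [429.9  26.8 134.7] [429.6  26.2 134.3] [17.88516486 18.02563925  8.78173057]
bar 710 [516.1  46.  251. ] [500.4  -3.3 236.5] [535.1  95.2 256.8]
bar dir [ 0.21666667 -0.97624564]
pan 915 [508.57568172 241.12406087] 102.2757010117038
pan bbox [405.91093462 137.43503332  41.00697247] [612.79437743 345.50739413  49.95616123]
box [[ 461.  -70.]
 [ 493. -243.]
 [ 608. -222.]
 [ 576.  -49.]]
disc z hist (array([  18,  146,  154,    9,    1,   70, 1415, 1150,   24,    4]), array([ 5,  9, 13, 17, 21, 25, 29, 33, 37, 41, 45]))
[447.29247338 -27.19356478   5.0445084 ] [593.05180757 128.15386333  44.03384083]
arm [469.11625532  32.73847002  32.58609991] (array([  1, 192, 354,   1,   0,   0,   0,   0,   0,   0]), array([20, 26, 32, 38, 44, 50, 56, 62, 68, 74, 80]))
```

```bash
python3 - <<'E'
from h import *
b=r.get_image('side')
cv2.imwrite('pics/s.png',cv2.resize(b['image'][170:430,180:560],None,fx=2.1,fy=2.1,interpolation=cv2.INTER_CUBIC)[:,:,::-1])
m=depthpts(b);m=m[(m[:,0]>440)&(m[:,0]<640)&(m[:,1]>-270)&(m[:,1]<-30)]
t=m[(m[:,2]>50)&(m[:,2]<62)];print('box side cam',len(t),cv2.boxPoints(cv2.minAreaRect(t[:,:2].astype(np.float32))).round())
for k in r.regions_of(b,'post_top')[:1]:print(k['pixels'].sum())
q=depthpts(b);q=q[(abs(q[:,0]-430)<14)&(abs(q[:,1]-27)<14)];print('post z hist',np.histogram(q[:,2],bins=range(-5,146,10)))
E
```

```text
box side cam 4972 [[ 457.  -68.]
 [ 489. -244.]
 [ 606. -222.]
 [ 575.  -47.]]
9946
post z hist (array([142,   0,   3, 114,  58,  49,  55,  54,  55,  65,  70,  67,  74,
        99,   5]), array([ -5,   5,  15,  25,  35,  45,  55,  65,  75,  85,  95, 105, 115,
       125, 135, 145]))
```

View pics/s.png

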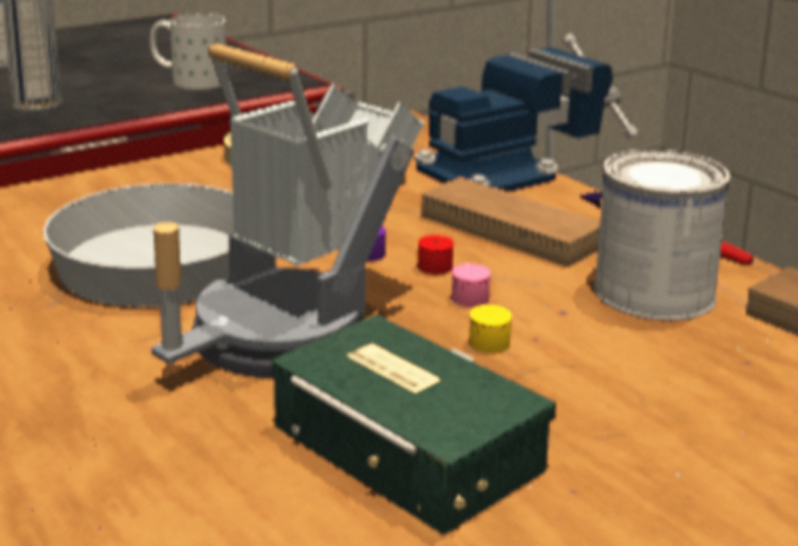

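The box's near face is about 105 mm from the axis, 56 mm high. The post's arm reaches about 125 mm at z≈30, so it would hit the box about 30° before the spout is square to the pan. I'll nudge the box about 30 mm outward first.

jog_arm(deltas=[[3,[0.9,-3.6,0.6],[0,0,-0.077]],[3,[0.9,-3.6,0.6],[0,0,-0.077]],[3,[0.9,-3.6,0.6],[0,0,-0.077]],[3,[0.9,-3.6,0.6],[0,0,-0.077]],[3,[0.9,-3.6,0.6],[0,0,-0.077]],[3,[0.9,-3.6,0.6],[0,0,-0.077]],[3,[0.9,-3.6,0.6],[0,0,-0.077]],[3,[0.9,-3.6,0.6],[0,0,-0.077]],[3,[0.9,-3.6,0.6],[0,0,-0.077]],[3,[0.9,-3.6,0.6],[0,0,-0.077]],[3,[0.9,-3.6,0.6],[0,0,-0.077]],[3,[0.9,-3.6,0.6],[0,0,-0.077]]])

```text
time_s: 2.0
position: [367.8, 79.2, 303.9]
ee_rot: [0.704, 0.062, -0.061, -0.704]
wrist_force: [1.5, 0.2, -0.4]
opening: 29.7
```

jog_arm(deltas=[[3,[0,-4,0],[0.07,0.012,0]],[3,[0,-4,0],[0.07,0.012,0]],[3,[0,-4,0],[0.07,0.012,0]],[3,[0,-4,0],[0.07,0.012,0]],[3,[3.6,0,-1.8],[0.068,0.012,0]],[3,[3.6,0,-1.8],[0,0,0]],[3,[3.6,0,-3],[0,0,0]],[3,[3.6,0,-3],[0,0,0]],[3,[0,0,-2.4],[0,0,0]],[3,[0,0,0],[0,0,0]],[3,[0,0,0],[0,0,0]]])

```text
time_s: 2.92
position: [503.1, -71.8, 189.0]
ee_rot: [-0.574, -0.05, 0.073, 0.814]
wrist_force: [0.8, -0.1, 1.5]
opening: 30.4
```

jog_arm(deltas=[[3,[0.2,0.9,-2.9],[0,0,0]],[3,[0.2,0.9,-2.9],[0,0,0]],[3,[0.2,0.9,-2.9],[0,0,0]],[3,[0.2,0.9,-2.9],[0,0,0]],[3,[0.2,0.8,-2.9],[0,0,0]],[3,[0,0,0],[0,0,0]],[3,[0,0,0],[0,0,0]]])

```text
time_s: 3.5
position: [514.0, -28.4, 46.3]
ee_rot: [-0.575, -0.052, 0.073, 0.814]
wrist_force: [0.2, -0.3, 1.0]
opening: 29.9
```

```bash
python3 - <<'E'
from h import *
a=r.get_image('top');b=r.get_image('side')
cv2.imwrite('pics/b.png',np.hstack([cv2.resize(a['image'][200:380,220:500],(450,290)),cv2.resize(b['image'][170:430,180:560],(350,240)).copy() if 0 else cv2.resize(b['image'][170:430,180:560],(350,290))])[:,:,::-1])
E
```

```text
(no output)
```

View pics/b.png

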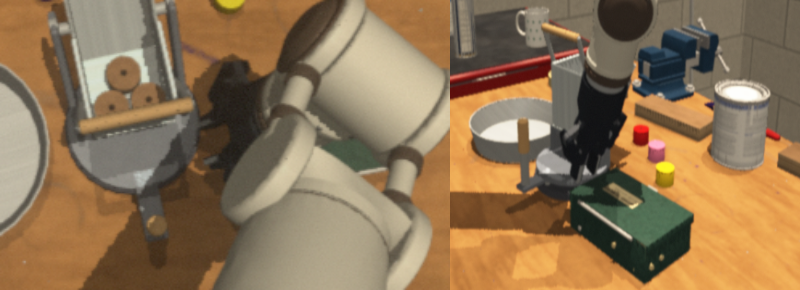

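The fingers are in the gap beside the stand, and I'll push the box straight outward from there.

jog_arm(deltas=[[3,[0,0,-0.6],[0,0,0]],[3,[0.1,-0.5,0],[0,0,0]],[3,[0.1,-0.5,0],[0,0,0]],[3,[0.1,-0.5,0],[0,0,0]],[3,[0.1,-0.5,0],[0,0,0]],[3,[0,0,0],[0,0,0]]])

```text
time_s: 4.1
position: [516.9, -41.9, 39.7]
ee_rot: [-0.568, -0.05, 0.073, 0.818]
wrist_force: [0.9, 25.5, 8.4]
opening: 30.1
```

jog_arm(deltas=[[3,[0,0,0],[0,0,0]],[3,[0,0,0],[0,0,0]],[3,[0,0,0],[0,0,0]]])

```text
time_s: 4.35
position: [516.9, -41.8, 39.7]
ee_rot: [-0.569, -0.051, 0.073, 0.818]
wrist_force: [0.1, 24.5, 6.7]
opening: 29.8
```

```bash
cat >> h.py <<'E'
def boxrect():
    m=depthpts(r.get_image('side'));m=m[(m[:,0]>440)&(m[:,0]<640)&(m[:,1]>-290)&(m[:,1]<-40)&(m[:,2]>50)&(m[:,2]<60)]
    print(len(m),cv2.boxPoints(cv2.minAreaRect(m[:,:2].astype(np.float32))).round(1).tolist())
E
python3 -c "
from h import *
boxrect()"
```

```text
5070 [[453.3999938964844, -50.79999923706055], [488.1000061035156, -242.89999389648438], [605.2000122070312, -221.8000030517578], [570.5, -29.700000762939453]]
```

jog_arm(deltas=[[3,[0,-0.15,0],[0,0,0]],[3,[0,-0.1,0],[0,0,0]],[3,[0,0,0],[0,0,0]],[3,[0,0,0],[0,0,0]]])

```text
time_s: 4.73
position: [516.9, -42.0, 39.8]
ee_rot: [-0.567, -0.05, 0.073, 0.819]
wrist_force: [2.1, 31.9, 8.2]
opening: 29.8
```

```bash
python3 -c "
from h import *
boxrect()
a=r.get_image('top');m=depthpts(a);m=m[(m[:,0]>400)&(m[:,0]<640)&(abs(m[:,1]-50)<130)]
g=m[(m[:,2]>24)&(m[:,2]<42)]
ax=np.array([539.2,51]);d=g[:,:2]-ax;f=np.array([.976,.217]);s=d@f;w=d@np.array([-f[1],f[0]])
k=(s<-76)&(abs(w)<30);print('arm',s[k].min(),w[k].min(),w[k].max(),np.median(g[k,2]))
"
```

```text
5073 [[454.0, -51.900001525878906], [488.79998779296875, -243.3000030517578], [604.2999877929688, -222.3000030517578], [569.5999755859375, -30.899999618530273]]
arm -125.2577565631017 -12.532993250618974 11.401055467169378 32.598754247598876
```

The box hasn't moved under 32 N, so it's fixed or very heavy. I'll back off without forcing it and swing the post, to see whether it really gets blocked.

jog_arm(deltas=[[3,[0,1,0],[0,0,0]],[3,[0,0.9,0],[0,0,0]],[3,[0,0,0.5],[0,0,0]],[3,[0,-0.8,2.6],[0,0,0]],[3,[0,-1.2,3.4],[0,0,0]],[3,[0,-1.4,3.8],[0,0,0]],[5,[0,-1.4,3.8],[0,0,0]],[5,[-3.6,0,2],[-0.09,-0.016,0]],[5,[-3.6,0,2],[-0.09,-0.016,0]],[5,[-3.6,0,2],[-0.085,-0.015,0]],[5,[-1,3,2],[-0.085,-0.015,0]],[5,[0,0,0],[0,0,0]]])

```text
time_s: 5.83
position: [400.4, -46.2, 265.4]
ee_rot: [0.711, 0.069, -0.061, -0.697]
wrist_force: [0.6, -0.3, 1.1]
opening: 49.9
```

jog_arm(deltas=[[5,[1,2.5,-2],[0.02,0,0]],[5,[1,2.5,-2],[0,0,0]],[5,[1,2.3,-2],[0,0,0]],[5,[0,0,0],[0,0,0]],[5,[0,0,-3.5],[0,0,0]],[5,[0,0,-3.5],[0,0,0]],[5,[0,0,-3.5],[0,0,0]],[5,[0,0,0],[0,0,0]]])

```text
time_s: 6.5
position: [425.5, 23.4, 89.3]
ee_rot: [-0.701, -0.059, 0.066, 0.708]
wrist_force: [-1.6, 0.2, -1.1]
opening: 50.0
```

jog_arm(deltas=[[5,[0.45,0.35,0.4],[0,0,0]],[3,[0,0,0],[0,0,0]],[0,[0,0,0],[0,0,0]],[0,[0,0,0],[0,0,0]],[0,[0,0,0],[0,0,0]],[0,[0,0,0],[0,0,0]],[0,[0,0,0],[0,0,0]]])

```text
time_s: 7.08
position: [428.5, 25.1, 100.5]
ee_rot: [-0.703, -0.059, 0.069, 0.706]
wrist_force: [-35.1, -8.7, 24.0]
opening: 18.5
```

```bash
python3 - <<'E'
from h import *
print(r.get_obs()['joint_positions'].round(2))
ax=np.array([539.2,51]); 
p0=np.radians(192.5)
step=0.1
for i in range(1,16):
    f=lambda k:112*np.array([np.cos(p0+step*k),np.sin(p0+step*k)])
    print(i,((f(i)-f(i-1))/10).round(2),(ax+f(i)).round(0))
E
```

```text
[-0.22 -0.06  2.1  -0.    1.12 -0.4 ]
1 [ 0.3  -1.08] [433.  16.]
2 [ 0.4  -1.04] [437.   6.]
3 [ 0.51 -1.  ] [442.  -4.]
4 [ 0.6  -0.94] [448. -14.]
5 [ 0.69 -0.88] [455. -23.]
6 [ 0.78 -0.81] [463. -31.]
7 [ 0.85 -0.72] [471. -38.]
8 [ 0.92 -0.63] [480. -44.]
9 [ 0.98 -0.54] [490. -50.]
10 [ 1.03 -0.44] [501. -54.]
11 [ 1.07 -0.33] [511. -57.]
12 [ 1.1  -0.23] [522. -60.]
13 [ 1.11 -0.11] [533. -61.]
14 [ 1.12 -0.  ] [545. -61.]
15 [1.11 0.11] [556. -60.]
```

jog_arm(deltas=[[0,[-0.4,-0.1,0.3],[0,0,0]],[0,[-0.2,-0.1,0.2],[0,0,0]],[0,[0,0,0],[0,0,0]]])

```text
time_s: 7.33
position: [428.5, 25.5, 100.9]
ee_rot: [-0.702, -0.064, 0.06, 0.707]
wrist_force: [20.3, 2.9, -45.8]
opening: 18.3
```

jog_arm(deltas=[[0,[0.2,0,-0.3],[0,0,0]],[0,[0.3,-1.1,0],[0,0,0.1]],[0,[0.4,-1.0,0],[0,0,0.1]],[0,[0.5,-1.0,0],[0,0,0.1]],[0,[0.6,-0.9,0],[0,0,0.1]],[0,[0,0,0],[0,0,0]],[0,[0,0,0],[0,0,0]]])

```text
time_s: 7.92
position: [447.6, -15.8, 100.7]
ee_rot: [-0.676, -0.2, 0.201, 0.68]
wrist_force: [-5.8, -2.6, -12.4]
opening: 18.4
```

jog_arm(deltas=[[0,[0.7,-0.9,0],[0,0,0.1]],[0,[0.8,-0.8,0],[0,0,0.1]],[0,[0.8,-0.7,0],[0,0,0.1]],[0,[0,0,0],[0,0,0]],[0,[0,0,0],[0,0,0]]])

```text
time_s: 8.33
position: [471.2, -39.3, 100.7]
ee_rot: [-0.638, -0.299, 0.3, 0.643]
wrist_force: [-2.9, -2.7, -13.9]
opening: 18.2
```

jog_arm(deltas=[[0,[0.5,-0.3,0],[0,0,0.05]],[0,[0.5,-0.3,0],[0,0,0.05]],[0,[0,0,0],[0,0,0]],[0,[0,0,0],[0,0,0]]])

```text
time_s: 8.67
position: [480.8, -45.7, 100.7]
ee_rot: [-0.623, -0.33, 0.332, 0.627]
wrist_force: [-3.9, -6.1, -13.0]
opening: 18.6
```

jog_arm(deltas=[[0,[0.5,-0.3,0],[0,0,0.05]],[0,[0.5,-0.2,0],[0,0,0.05]],[0,[0,0,0],[0,0,0]],[0,[0,0,0],[0,0,0]]])

```text
time_s: 9.0
position: [490.8, -50.9, 100.7]
ee_rot: [-0.605, -0.361, 0.363, 0.609]
wrist_force: [-3.6, -6.1, -12.8]
opening: 18.5
```

```bash
python3 - <<'E'
from h import *
b=r.get_image('side')
cv2.imwrite('pics/c.png',cv2.resize(b['image'][200:400,220:500],None,fx=2.8,fy=2.8,interpolation=cv2.INTER_CUBIC)[:,:,::-1])
boxrect()
E
```

```text
5017 [[454.6000061035156, -53.599998474121094], [487.79998779296875, -243.0], [604.0999755859375, -222.60000610351562], [570.9000244140625, -33.20000076293945]]
```

View pics/c.png

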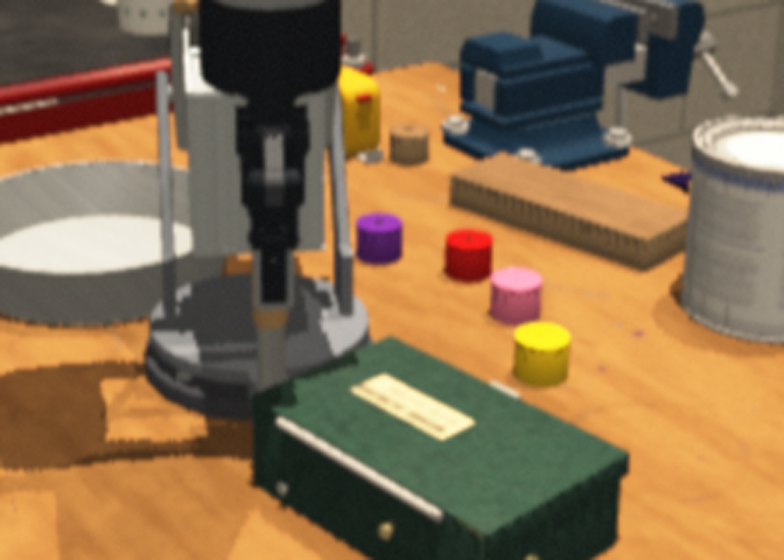

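There's no resistance so far. The post is at the box's edge in the picture, around (270,360), so I'll carry on in small steps and watch the force.

jog_arm(deltas=[[0,[0.5,-0.2,0],[0,0,0.05]],[0,[0.5,-0.2,0],[0,0,0.05]],[0,[0,0,0],[0,0,0]],[0,[0,0,0],[0,0,0]]])

```text
time_s: 9.43
position: [501.0, -55.0, 100.7]
ee_rot: [-0.587, -0.391, 0.393, 0.59]
wrist_force: [-3.3, -6.4, -15.1]
opening: 18.5
```

jog_arm(deltas=[[0,[0.5,-0.2,0],[0,0,0.05]],[0,[0.6,-0.1,0],[0,0,0.05]],[0,[0,0,0],[0,0,0]],[0,[0,0,0],[0,0,0]]])

```text
time_s: 9.77
position: [512.1, -58.2, 100.7]
ee_rot: [-0.566, -0.42, 0.422, 0.57]
wrist_force: [-2.6, -6.7, -14.7]
opening: 17.9
```

jog_arm(deltas=[[0,[0.5,-0.1,0],[0,0,0.05]],[0,[0.6,-0.1,0],[0,0,0.05]],[0,[0.6,-0.1,0],[0,0,0.05]],[0,[0.5,0,0],[0,0,0.05]],[0,[0.6,0,0],[0,0,0.05]],[0,[0,0,0],[0,0,0]],[0,[0,0,0],[0,0,0]]])

```text
time_s: 10.35
position: [540.4, -61.1, 100.7]
ee_rot: [-0.51, -0.487, 0.49, 0.513]
wrist_force: [-1.8, -6.3, -15.1]
opening: 18.6
```

jog_arm(deltas=[[0,[0.5,0,0],[0,0,0.05]],[0,[0.6,0.1,0],[0,0,0.05]],[0,[0.5,0.1,0],[0,0,0.05]],[0,[0,0,0],[0,0,0]],[0,[0,0,0],[0,0,0]]])

```text
time_s: 10.77
position: [556.8, -59.5, 100.8]
ee_rot: [-0.472, -0.524, 0.527, 0.474]
wrist_force: [0.6, -8.0, -16.8]
opening: 18.4
```

```bash
python3 - <<'E'
from h import *
print(r.get_obs()['joint_positions'].round(2))
a=r.get_image('top');cv2.imwrite('pics/d.png',cv2.resize(a['image'][180:380,100:400],None,fx=2.5,fy=2.5)[:,:,::-1])
boxrect()
m=depthpts(a)
h=m[(m[:,2]>241)&(m[:,2]<262)&(m[:,0]>480)&(m[:,0]<600)&(m[:,1]>-10)&(m[:,1]<70)]
if len(h): print(len(h),h.mean(0),h.min(0),h.max(0))
E
```

```text
[-0.32  0.26  1.75 -0.    1.13 -1.99]
4949 [[457.29998779296875, -68.5], [488.70001220703125, -243.39999389648438], [604.5, -222.6999969482422], [573.0999755859375, -47.70000076293945]]
576 [547.997942    30.09399865 251.3211309 ] [494.7257815   20.90850208 241.33410224] [590.90666466  41.43763894 256.24903443]
```

View pics/d.png

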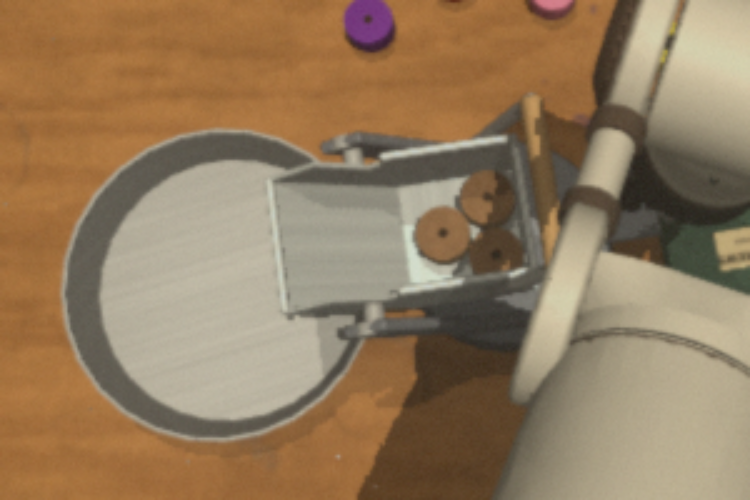

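The spout now faces the pan: lip at (277,247), pan centre near (220,285) in the crop, and the bar on the right. Next I'll release, lift clear and measure the exact heading.

jog_arm(deltas=[[5,[0,0,0],[0,0,0]],[5,[0,0,0],[0,0,0]],[5,[0,0,0],[0,0,0]],[5,[0,0,0],[0,0,0]],[5,[0,0,3.5],[0,0,0]],[5,[0,0,4],[0,0,0]],[5,[0,0,4],[0,0,0]],[5,[0,-3,2],[0,0,0]],[5,[0,-3,2],[0,0,0]],[5,[0,-3,2],[0,0,0]],[5,[0,-3,2],[0,0,0]],[5,[0,0,0],[0,0,0]]])

```text
time_s: 11.87
position: [558.5, -184.0, 302.0]
ee_rot: [-0.476, -0.524, 0.525, 0.472]
wrist_force: [0.3, -0.5, 1.2]
opening: 50.1
```

```bash
cat > m.py <<'E'
from h import *
a=r.get_image('top');m=depthpts(a);ax=np.array([539.2,51]);pan=np.array([508.6,241.1])
def reg(z0,z1,c,rad): return m[(m[:,2]>z0)&(m[:,2]<z1)&(np.linalg.norm(m[:,:2]-c,axis=1)<rad)]
h=reg(241,262,ax,75); d=np.linalg.svd(h[:,:2]-h[:,:2].mean(0),full_matrices=False)[2][0]
mid=(h.min(0)+h.max(0))/2; print('bar',len(h),h.mean(0).round(1),np.ptp(h,axis=0).round(),'normal deg',np.degrees(np.arctan2(d[0],-d[1]))%180)
p=reg(126,142,np.array([557,-60]),25);
if len(p):
    c=((p.min(0)+p.max(0))/2)[:2];v=ax-c;print('post',len(p),c,np.linalg.norm(v),np.degrees(np.arctan2(v[1],v[0])))
v=pan-ax;print('pan dir',np.degrees(np.arctan2(v[1],v[0])),np.linalg.norm(v))
E
python3 m.py
```

```text
bar 694 [540.4  28.4 251.1] [99. 26. 16.] normal deg 98.84217867171047
post 134 [555.41759579 -59.68665175] 111.86842847652159 98.33555734091074
pan dir 99.1443417236974 192.54705918294366
```

Bar normal 98.8°, post line 98.3°, pan direction 99.1°, so it's square to within 1°, and the box hasn't moved. Now I'll cage the handle bar between the jaws.

jog_arm(deltas=[[5,[-0.3,3.5,0.2],[0,0,0.005]],[5,[-0.3,3.5,0.2],[0,0,0.005]],[5,[-0.3,3.6,0.2],[0,0,0.005]],[5,[-0.3,3.6,0],[0,0,0.005]],[5,[-0.3,3.6,0],[0,0,0.005]],[5,[-0.2,3.5,0],[0,0,0.005]],[5,[0,0,0],[0,0,0]],[5,[0,0,0],[0,0,0]]])

```text
time_s: 12.58
position: [539.1, 37.4, 301.5]
ee_rot: [-0.461, -0.533, 0.535, 0.466]
wrist_force: [0.3, -0.6, -0.1]
opening: 50.1
```

jog_arm(deltas=[[5,[0.2,-0.8,0],[0,0,0]],[5,[0,0,-2.5],[0,0,0]],[5,[0,0,-2.5],[0,0,0]],[5,[0,0,-2],[0,0,0]],[5,[0,0,0],[0,0,0]],[2.4,[0,0,0],[0,0,0]],[2.4,[0,0,0],[0,0,0]],[2.4,[0,0,0],[0,0,0]]])

```text
time_s: 13.25
position: [542.9, 25.9, 233.8]
ee_rot: [-0.464, -0.533, 0.533, 0.466]
wrist_force: [0.0, 0.3, 0.2]
opening: 24.0
```

```bash
python3 - <<'E'
from h import *
b=r.get_image('side');cv2.imwrite('pics/e.png',cv2.resize(b['image'][130:390,200:480],None,fx=2.2,fy=2.2)[:,:,::-1])
f=np.array([-.154,.988]);g=lambda q:140*np.array([f[0]*np.sin(q),f[1]*np.sin(q),np.cos(q)])
q0=-np.arctan2(107,90);s=.1
for i in range(1,21): print(round(i*s,2),((g(q0+i*s)-g(q0+i*s-s))/10).round(2),(g(q0+i*s)-g(q0)).round())
E
```

```text
0.1 [-0.15  0.94  1.02] [-1.  9. 10.]
0.2 [-0.16  1.04  0.92] [-3. 20. 19.]
0.3 [-0.18  1.12  0.81] [-5. 31. 28.]
0.4 [-0.19  1.2   0.7 ] [-7. 43. 35.]
0.5 [-0.2   1.26  0.57] [-9. 56. 40.]
0.6 [-0.2   1.31  0.44] [-11.  69.  45.]
0.7 [-0.21  1.35  0.31] [-13.  82.  48.]
0.8 [-0.21  1.37  0.17] [-15.  96.  50.]
0.9 [-0.22  1.38  0.03] [-17. 110.  50.]
1.0 [-0.21  1.38 -0.11] [-19. 124.  49.]
1.1 [-0.21  1.36 -0.25] [-21. 137.  46.]
1.2 [-0.21  1.33 -0.38] [-23. 150.  42.]
1.3 [-0.2   1.28 -0.52] [-25. 163.  37.]
1.4 [-0.19  1.23 -0.64] [-27. 176.  31.]
1.5 [-0.18  1.16 -0.77] [-29. 187.  23.]
1.6 [-0.17  1.08 -0.88] [-31. 198.  14.]
1.7 [-0.15  0.98 -0.98] [-32. 208.   5.]
1.8 [-0.14  0.88 -1.08] [-34. 217.  -6.]
1.9 [-0.12  0.77 -1.16] [-35. 224. -18.]
2.0 [-0.1   0.65 -1.23] [-36. 231. -30.]
```

View pics/e.png

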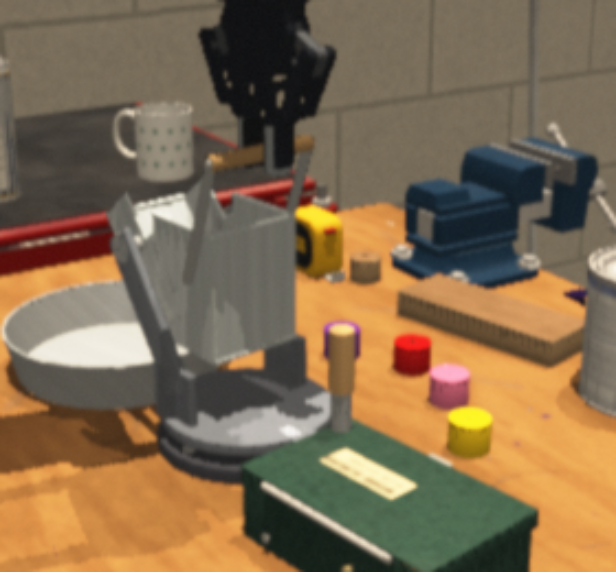

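jog_arm(deltas=[[2.2,[0,0,-0.5],[0,0,0]],[2.2,[-0.15,1.1,0.9],[0,0,0]],[2.2,[-0.15,1.0,0.9],[0,0,0]],[2.2,[-0.2,1.1,0.8],[0,0,0]],[2.2,[-0.2,1.2,0.7],[0,0,0]],[2.2,[-0.2,1.3,0.6],[0,0,0]],[2.2,[-0.2,1.3,0.4],[0,0,0]],[2.2,[-0.2,1.35,0.3],[0,0,0]],[2.2,[-0.2,1.4,0.2],[0,0,0]],[2.2,[0,0,0],[0,0,0]]])

```text
time_s: 14.13
position: [526.2, 127.0, 275.4]
ee_rot: [-0.461, -0.533, 0.534, 0.466]
wrist_force: [1.3, -3.2, 1.2]
opening: 22.0
```

jog_arm(deltas=[[2.2,[-0.1,0.7,0],[0,0,0]],[2.2,[-0.1,0.7,0],[0,0,0]],[2.2,[-0.1,0.7,0],[0,0,0]],[2.2,[-0.1,0.7,-0.1],[0,0,0]],[2.2,[-0.1,0.7,-0.1],[0,0,0]],[2.2,[-0.1,0.7,-0.15],[0,0,0]],[2.2,[-0.1,0.7,-0.2],[0,0,0]],[2.2,[-0.1,0.65,-0.2],[0,0,0]],[2.2,[-0.1,0.65,-0.25],[0,0,0]],[2.2,[-0.1,0.65,-0.25],[0,0,0]],[2.2,[-0.1,0.6,-0.3],[0,0,0]],[2.2,[-0.1,0.6,-0.35],[0,0,0]]])

```text
time_s: 15.13
position: [514.6, 205.3, 255.5]
ee_rot: [-0.462, -0.532, 0.534, 0.467]
wrist_force: [1.0, -2.1, 1.5]
opening: 21.8
```

jog_arm(deltas=[[2.2,[-0.1,0.6,-0.4],[0,0,0]],[2.2,[-0.1,0.55,-0.4],[0,0,0]],[2.2,[-0.1,0.55,-0.45],[0,0,0]],[2.2,[-0.1,0.55,-0.45],[0,0,0]],[2.2,[-0.1,0.5,-0.5],[0,0,0]],[2.2,[-0.1,0.5,-0.5],[0,0,0]],[2.2,[-0.1,0.45,-0.55],[0,0,0]],[2.2,[0,0.45,-0.55],[0,0,0]],[2.2,[-0.1,0.4,-0.6],[0,0,0]],[2.2,[0,0.4,-0.6],[0,0,0]],[2.2,[0,0,0],[0,0,0]],[2.2,[0,0,0],[0,0,0]]])

```text
time_s: 16.13
position: [506.2, 254.0, 205.0]
ee_rot: [-0.462, -0.532, 0.535, 0.467]
wrist_force: [-0.4, -3.5, 0.7]
opening: 22.5
```

```bash
python3 - <<'E'
from h import *
b=r.get_image('side');a=r.get_image('top')
cv2.imwrite('pics/f.png',np.hstack([cv2.resize(b['image'][130:390,180:460],(400,371)),cv2.resize(a['image'][200:385,100:300],(400,371))])[:,:,::-1])
E
```

```text
(no output)
```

View pics/f.png

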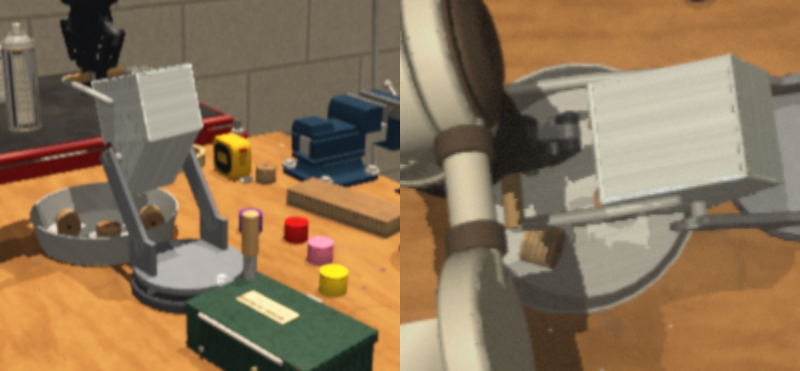

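All three cores are in the pan, at about (68,222), (108,228) and (152,218) in the side crop. I'll bring the bar back along the arc.

jog_arm(deltas=[[2.2,[0.1,-0.8,1.15],[0,0,0]],[2.2,[0.1,-0.9,1.1],[0,0,0]],[2.2,[0.2,-1.0,1.0],[0,0,0]],[2.2,[0.2,-1.1,0.9],[0,0,0]],[2.2,[0.2,-1.15,0.8],[0,0,0]],[2.2,[0.2,-1.2,0.65],[0,0,0]],[2.2,[0.2,-1.3,0.5],[0,0,0]],[2.2,[0.2,-1.3,0.4],[0,0,0]],[2.2,[0.2,-1.35,0.25],[0,0,0]],[2.2,[0.2,-1.4,0.1],[0,0,0]],[2.2,[0.2,-1.4,0],[0,0,0]],[2.2,[0.2,-1.4,-0.15],[0,0,0]]])

```text
time_s: 17.23
position: [529.0, 109.8, 273.1]
ee_rot: [-0.463, -0.533, 0.534, 0.467]
wrist_force: [0.5, -2.2, -0.7]
opening: 22.0
```

jog_arm(deltas=[[2.2,[0.2,-1.35,-0.3],[0,0,0]],[2.2,[0.2,-1.3,-0.45],[0,0,0]],[2.2,[0.2,-1.25,-0.6],[0,0,0]],[2.2,[0.2,-1.2,-0.7],[0,0,0]],[2.2,[0.2,-1.1,-0.8],[0,0,0]],[2.2,[0.1,-1.0,-0.9],[0,0,0]],[2.2,[0,0,0],[0,0,0]]])

```text
time_s: 17.82
position: [539.4, 36.6, 232.8]
ee_rot: [-0.463, -0.531, 0.534, 0.467]
wrist_force: [0.5, -5.1, 1.3]
opening: 22.3
```

jog_arm(deltas=[[2.2,[0.1,-0.6,-0.4],[0,0,0]],[2.2,[0,-0.4,0],[0,0,0]],[5,[0,0,0],[0,0,0]],[5,[0,0,0],[0,0,0]],[5,[0,0,0],[0,0,0]],[5,[0,0,3],[0,0,0]],[5,[0,0,3],[0,0,0]],[5,[0,0,3],[0,0,0]],[5,[-2,-3,1],[0,0,0]],[5,[-2,-3,0],[0,0,0]],[5,[-2,-3,0],[0,0,0]],[5,[-2,-3,0],[0,0,0]]])

```text
time_s: 18.82
position: [460.0, -91.3, 331.9]
ee_rot: [-0.462, -0.533, 0.534, 0.466]
wrist_force: [0.1, -0.7, 0.4]
opening: 50.3
```

```bash
python3 m.py; python3 - <<'E'
from h import *
b=r.get_image('side');a=r.get_image('top')
cv2.imwrite('pics/g.png',np.hstack([cv2.resize(b['image'][130:390,180:460],(400,371)),cv2.resize(a['image'][200:385,100:380],(400,264),).copy() if 0 else cv2.resize(a['image'][200:385,110:310],(400,371))])[:,:,::-1])
find(a,['core_1','handle_bar'])
E
```

```text
bar 695 [540.3  28.5 251.2] [99. 27. 15.] normal deg 98.73052869292073
post 131 [555.63202157 -59.61201607] 111.82588891595321 98.44980505866461
pan dir 99.1443417236974 192.54705918294366
core_1 [675. -57.  26.] 0.77
core_1 [454. 271.  38.] 0.73
core_1 [688. 151.  30.] 0.72
core_1 [576. 223.  33.] 0.66
handle_bar [536. 105. 137.] 0.9
```

View pics/g.png

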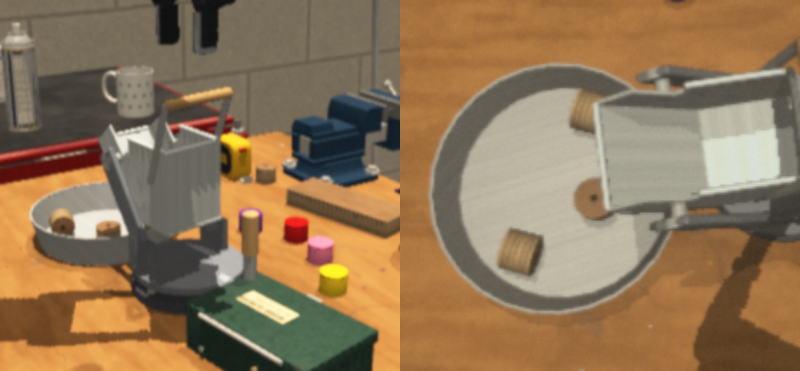

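The three cores lie in the pan at (585,110), (593,198) and (520,252) in the top crop. The jug is empty and upright, and the robot is clear, so I'm handing in.

jog_arm(deltas=[[5,[0,0,0],[0,0,0]],[5,[0,0,0],[0,0,0]],[5,[0,0,0],[0,0,0]],[5,[0,0,0],[0,0,0]]])

```text
time_s: 19.4
position: [461.0, -90.2, 331.2]
ee_rot: [-0.462, -0.533, 0.534, 0.466]
wrist_force: [-0.6, -0.5, -0.5]
opening: 49.5
```

```bash
python3 -c "
from h import *
print(r.sign_off())"
```

```text
the job is handed in; nothing more can be done
None
```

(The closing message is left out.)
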